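Tick off the lunch spices

ROBOT

A 7-joint arm with a two-finger parallel gripper is mounted at the origin on the work surface. World frame = base frame: x ahead of the robot, y to its left, z up, the work surface at z = 0. Lengths are in m, angles in rad, forces in N, time in s.
With the tool pointing down it reaches from about 0.4 to 0.85 m from the base axis. Payload 10.4 kg.
Tool frame: the origin (TCP) lies between the finger pads; the fingertips stand 14 mm ahead of it and the grasp point (between the pads) lies 5 mm behind it; z points along the fingers, y is the direction in which the jaws open and shut (so a half turn about z gives the same grasp; the last joint's range is limited). The gripper opens to 87 mm and grips with 3 to 60 N. Pads are 19 mm wide; open, the fingers measure 117 mm over their backs; the gripper's body (75 mm by 190 mm) begins 51 mm behind the grasp point.
Start: joints at [1.132, 0.332, -0.065, 1.46, 0.022, 1.35, -0.088], TCP at [0.252, -0.572, 0.237] pointing down, gripper open.
Joint ranges: [-2.6, 2.6], [-0.5, 2.12], [-1.47, 1.34], [0.16, 2.42], [-1.27, 4.41], [0.06, 2.06], [-2.6, 2.6]. Speed limits (rad/s): [2.22, 2.22, 2.79, 2.79, 3.14, 3.14, 3.14].

INTERFACE

Orientations are given as a unit quaternion [x, y, z, w].
In Python, from bench import readout, camera, calibration, order gives the robot as it stands.
- The arm moves only by the tool apply_moves, never from a script. Its argument "deltas" is a list of rows, each an object with "translation": the shift along the world's x, y, z in m, a list of three; "turn": the turn, a rotation vector about the world's x, y, z in rad, a list of three; "hand": the finger opening in m, from 0 to 0.087. A call has 1 to 5 rows; each row shifts and turns the pose as measured when the row begins; what a row does not reach is not made up. A row lasts 1/10 s, in which the tool goes at most 50 mm and 8.59 degrees, less where a joint would pass 70% of its speed; a pose out of reach is approached as far as the arm can. A call with a gripper value outside its range is refused whole. The fingers move at their own pace and stop on an object; "newtons" is the grip in N (left out, the last holds). Time passes only in rows, so rows that do not move let the fingers close. It gives the time, the measured TCP pose, the force and the opening at its end, in the units of the state.
- readout.read_state(): the state, without advancing time (a new reading comes with each control period).
- camera(name): name is "scene" or "top" or "wrist"; returns the picture (400x640x3 uint8, red, green, blue); there is no depth.
- calibration(name): a dict with "fx", "fy", "cx", "cy" (pixels), "D" ([k1, k2, p1, p2, k3] as OpenCV has them; the pictures are not rectified), "extrinsics" (4x4, takes a point from world to camera coordinates). Camera axes: x right, y down, z forward; pixel columns grow to the right and rows downward; lengths in m; the calibration is good to about 2 mm. A picture is of the moment at which its call begins: read the wrist's pose just before it. calibration takes no time and is no camera call; for the wrist camera it gives the pose at the moment of the call.
- order.close_job(): hands the job in, once; it reports no verdict.
The state is a dict: "time": time; "joint_positions": joint angles; "joint_vel": joint speeds; "joint_torque": joint torques, N m; "ee_pos": TCP position; "eef_rot": TCP orientation; "ft_force": force on the tool from outside, world axes, zero at the start; "torque": the same for the moment, N m; "width": finger opening in m.
Only numpy, scipy, OpenCV 4.12 (cv2) and the standard library are available. Lean on these libraries where they do the work, as an engineer would, in place of code of your own. Each camera call takes 0.05 s, during which the arm holds its last target. There are 200 camera calls.

TASK

Tick off today's lunch in the order it was made: with a fingertip, tap down the tick button on the yellow spice pot, then the one on the red spice pot, then the blue one on the tiffin's lid. Tap each one lightly, so that it visibly sinks and stays down (about half its 12 mm travel is plenty), and leave the other pots' buttons up. Do not turn the carousel, do not shift or lift the tiffin, leave the tumbler, bowl and shaker alone, and finish with the hand clear.

Things in the scene. Friction and masses are not known exactly. Their poses are not given: they have to be found in the camera images.
- carousel: spice carousel: white tray 208 mm across, turning on a fixed black foot, with five clear pots (44 mm across; caps 48 mm across, their tops 94 mm above the ledge) fixed on a circle of radius 75 mm round a grey knob (41 mm across, top 120 mm above the ledge). Origin: centre of the foot's underside, on the ledge; z up. The foot stands fast
- carousel_turn (a joint): turn of the carousel's tray in rad, counter-clockwise from above; any start angle; held only by light friction (about 0.06 N m). Counter-clockwise from above the pots are yellow, green, red, white, black, 72 degrees apart
- yellow_top (a point): centre of the top face of the yellow pot's tick button, at its present height; the button has a yellow rubber top 26 mm across (flat top 18 mm across) standing 20 mm proud of the yellow cap of its pot when up, top then 114 mm above the ledge; tap this first
- yellow (a joint): how far the yellow pot's tick button has been pushed down, in m: 0 up (as at the start), 0.012 right down; the rubber top squashes (1 mm per 1.8 N, 8 mm at most) before and after the button moves; it resists with about 2 N and stays where it is left
- red_top (a point): centre of the top face of the red pot's tick button, at its present height; the button has a red rubber top 26 mm across (flat top 18 mm across) standing 20 mm proud of the red cap of its pot when up, top then 114 mm above the ledge; tap this second
- red (a joint): how far the red pot's tick button has been pushed down, in m: 0 up (as at the start), 0.012 right down; the rubber top squashes (1 mm per 1.8 N, 8 mm at most) before and after the button moves; it resists with about 2 N and stays where it is left
- blue_top (a point): centre of the top face of the tiffin's blue tick button, at its present height; rubber, 26 mm across (flat top 18 mm across) standing 20 mm proud of the middle of the tiffin's lid when up, top then 100 mm above the ledge; tap this third
- blue (a joint): how far the tiffin's tick button has been pushed down, in m: 0 up (as at the start), 0.012 right down; the rubber top squashes (1 mm per 1.8 N, 8 mm at most) before and after the button moves; it resists with about 2 N and stays where it is left
- tiffin: closed round steel lunch tin, 114 mm across, lid top 80 mm above the ledge, about 0.6 kg, standing loose; two dark clips on its sides. Origin: centre of its underside; z up
- green_top (a point): centre of the top face of the green pot's tick button, at its present height; the button has a green rubber top 26 mm across (flat top 18 mm across) standing 20 mm proud of the green cap of its pot when up, top then 114 mm above the ledge; leave it up
- green (a joint): how far the green pot's tick button has been pushed down, in m: 0 up (as at the start), 0.012 right down; the rubber top squashes (1 mm per 1.8 N, 8 mm at most) before and after the button moves; it resists with about 2 N and stays where it is left
- white_top (a point): centre of the top face of the white pot's tick button, at its present height; the button has a white rubber top 26 mm across (flat top 18 mm across) standing 20 mm proud of the white cap of its pot when up, top then 114 mm above the ledge; leave it up
- white (a joint): how far the white pot's tick button has been pushed down, in m: 0 up (as at the start), 0.012 right down; the rubber top squashes (1 mm per 1.8 N, 8 mm at most) before and after the button moves; it resists with about 2 N and stays where it is left
- black_top (a point): centre of the top face of the black pot's tick button, at its present height; the button has a black rubber top 26 mm across (flat top 18 mm across) standing 20 mm proud of the black cap of its pot when up, top then 114 mm above the ledge; leave it up
- black (a joint): how far the black pot's tick button has been pushed down, in m: 0 up (as at the start), 0.012 right down; the rubber top squashes (1 mm per 1.8 N, 8 mm at most) before and after the button moves; it resists with about 2 N and stays where it is left
- tumbler: loose green glass tumbler, 72 mm across the rim, 105 mm tall, a bystander. Origin: centre of its underside
- katori: loose small steel bowl, 80 mm across, 40 mm tall, a bystander. Origin: centre of its underside
- shaker: loose white ceramic salt shaker, 44 mm across, 80 mm tall, a bystander. Origin: centre of its underside
Things that resemble listed ones, but are neither listed nor needed, are in the scene too. Of the things like the tiffin, leave any that is brown; of the rest the smaller one is meant.

How it is judged:
By the outcome, as a careful person would: the job done as asked, in the order asked, and still so for the second after the job is handed in, with the robot touching nothing.
It also fails if it takes over 45 s, if anything falls off the work surface, if the arm or the gripper's body presses on something with over 40 N, if the wrist force passes 120 N, or if a joint passes its speed limit or range.

## Working session

There is one attempt and no reset: what is moved stays moved. The work goes in short steps, Python scripts to look and compute and a tool call to move; the robot and the scene stay as the last step left them, time stands still between calls to the robot, and variables do not carry over. Pictures are saved under pics/ and viewed, about 8 in all and at most 12, crops included, and the job is handed in when it is done.

Besides the shell and the picture viewer there is one more tool, called after "Request:" as name([rows], argument=value, ...), one row to a line, values as JSON. apply_moves: Moves the arm, as the interface text tells. Its arguments: {"type":"object","properties":{"deltas":{"type":"array","items":{"type":"object","properties":{"translation":{"type":"array","items":{"type":"number"}},"turn":{"type":"array","items":{"type":"number"}},"hand":{"type":"number"}}}},"newtons":{"type":"number"}},"required":["deltas"]}

```bash
mkdir -p pics
python3 - <<'E'
from bench import readout,camera,calibration
import cv2
for n in("scene","top"):
    cv2.imwrite(f"pics/{n}0.png",camera(n)[:,:,::-1]);c=calibration(n);print(n,c)
s=readout.read_state();print(s['time'],s['ee_pos'],s['eef_rot'],s['ft_force'],s['width'])
E
```

```text
scene {'fx': 475.6092204534664, 'fy': 475.6092204534664, 'cx': 317.93298131888014, 'cy': 203.1235684787214, 'D': array([-0.09841055,  0.        ,  0.        ,  0.        ,  0.        ]), 'extrinsics': array([[-0.49351885,  0.86973118, -0.00261182,  0.27672485],
       [ 0.6043402 ,  0.34076312, -0.72017597, -0.28806689],
       [-0.62546948, -0.35699884, -0.69378653,  1.3673691 ],
       [ 0.        ,  0.        ,  0.        ,  1.        ]])}
top {'fx': 495.9532599072294, 'fy': 495.9532599072294, 'cx': 323.4991304022812, 'cy': 197.4025299255524, 'D': array([-0.12575165,  0.        ,  0.        ,  0.        ,  0.        ]), 'extrinsics': array([[ 1.53759081e-02, -9.99879510e-01,  2.13215938e-03,
         2.96602616e-03],
       [-9.94188915e-01, -1.55155561e-02, -1.06525433e-01,
         6.00940694e-01],
       [ 1.06545680e-01, -4.81843948e-04, -9.94307692e-01,
         1.32484283e+00],
       [ 0.00000000e+00,  0.00000000e+00,  0.00000000e+00,
         1.00000000e+00]])}
0.1 [ 0.25231089 -0.57145978  0.23584335] [ 9.78470757e-01  2.06384574e-01 -1.53295524e-04 -6.01756020e-04] [0.21436627 0.3757989  0.54206111] 0.08726398514372817
```

View pics/scene0.png

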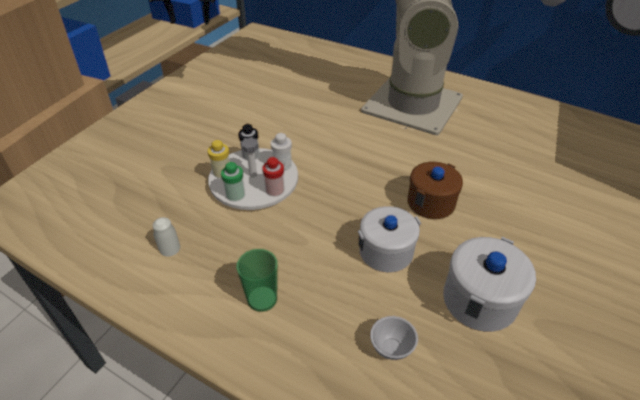

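View pics/top0.png

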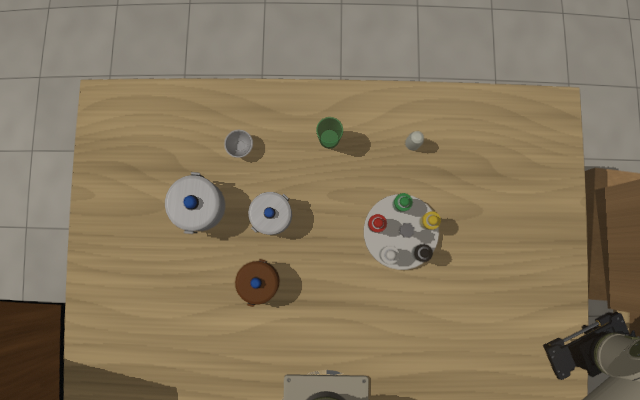

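Scene view: the yellow button is at (218,147), red at (273,163) and the small steel tiffin's blue button at (391,222). In the top view they are at (432,220), (377,223) and (270,213). The brown tin and the larger steel tin are decoys.

```bash
cat > h.py <<'E'
import numpy as np,cv2
from bench import readout,camera,calibration
def ray(c,uv):
    K=np.array([[c['fx'],0,c['cx']],[0,c['fy'],c['cy']],[0,0,1]])
    p=cv2.undistortPoints(np.array([[uv]],float),K,np.array(c['D']))[0,0]
    R,t=c['extrinsics'][:3,:3],c['extrinsics'][:3,3]
    return -R.T@t,R.T@np.array([p[0],p[1],1])
def onz(c,uv,z):
    o,d=ray(c,uv);return o+d*(z-o[2])/d[2]
def tri(rs):
    A=0;b=0
    for o,d in rs:
        d=d/np.linalg.norm(d);P=np.eye(3)-np.outer(d,d);A=A+P;b=b+P@o
    return np.linalg.solve(A,b)
def proj(c,p):
    K=np.array([[c['fx'],0,c['cx']],[0,c['fy'],c['cy']],[0,0,1]])
    E=c['extrinsics'];return cv2.projectPoints(np.array([p],float),cv2.Rodrigues(E[:3,:3])[0],E[:3,3],K,np.array(c['D']))[0][0,0]
H={'yellow':(22,34),'red':(172,6),'green':(45,85),'blue':(105,128)}
def blob(im,col,near=None,smin=120,r=30):
    h=cv2.cvtColor(im,cv2.COLOR_RGB2HSV);a,b=H[col];hh=h[:,:,0]
    m=((hh>=a)&(hh<=b)) if a<b else ((hh>=a)|(hh<=b))
    m=(m&(h[:,:,1]>smin)&(h[:,:,2]>50)).astype(np.uint8)
    if near is not None:
        k=np.zeros_like(m);cv2.circle(k,near,r,1,-1);m&=k
    n,l,s,c=cv2.connectedComponentsWithStats(m)
    i=1+s[1:,4].argmax();return c[i],s[i]
E
python3 - <<'E'
from h import *
T,S=calibration('top'),calibration('scene')
it=cv2.imread('pics/top0.png')[:,:,::-1].copy();is_=cv2.imread('pics/scene0.png')[:,:,::-1].copy()
P={}
for n,a,b in(('yellow',(432,220),(218,147)),('red',(377,223),(273,163)),('green',(403,202),(232,170)),('blue',(270,213),(391,222))):
    ct,st=blob(it,n,a,r=14);cs,ss=blob(is_,n,b,r=14,smin=150)
    p=tri([ray(T,ct),ray(S,cs)]);P[n]=p
    print(n,ct.round(1),st,cs.round(1),ss,p.round(4),onz(T,ct,.1)[:2].round(4))
print(onz(T,(402,232),.015))
big=[cv2.resize(it[170:290,230:460],None,fx=3,fy=3,interpolation=2)]
cv2.imwrite('pics/c.png',big[0][:,:,::-1])
E
```

```text
yellow [431.5 219.9] [422 211  19  19 233] [217.7 150.5] [208 140  21  20 232] [ 0.5395 -0.2718  0.0887] [ 0.539  -0.2696]
red [377.2 222.8] [368 214  19  18 217] [272.8 167.7] [263 157  20  21 219] [ 0.5302 -0.1287  0.0896] [ 0.5297 -0.1277]
green [402.2 201.2] [395 194  16  17 130] [232.1 178.6] [223 174  19   8  57] [ 0.5891 -0.1963  0.0745] [ 0.5869 -0.1928]
blue [268.7 212.1] [264 208  10   9  70] [390.2 222.2] [384 216  13  13 126] [0.5539 0.1551 0.0877] [0.553  0.1538]
[ 0.50996242 -0.2059625   0.015     ]
```

View pics/c.png

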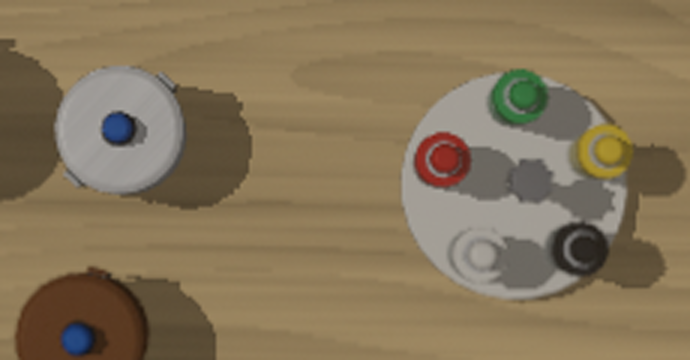

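Run:
```python
from h import *
T=calibration('top')
for n,u,z in(('y',(432.6,219.7),.114),('r',(378.3,222.7),.114),('b',(269.3,212.7),.1)): print(n,onz(T,u,z).round(4))
```

```text
y [ 0.5387 -0.2695  0.114 ]
r [ 0.5291 -0.129   0.114 ]
b [0.5515 0.1522 0.1   ]
```

Request:
apply_moves([
  {"translation":[0.033,0.035,0],"turn":[0,0,0],"hand":0},
  {"translation":[0.033,0.035,0],"turn":[0,0,0],"hand":0},
  {"translation":[0.033,0.035,0],"turn":[0,0,0],"hand":0},
  {"translation":[0.033,0.035,0],"turn":[0,0,0],"hand":0},
  {"translation":[0.033,0.035,0],"turn":[0,0,0],"hand":0},
])

```text
time: 0.6
ee_pos: [0.4133, -0.3954, 0.2331]
eef_rot: [0.98, 0.199, -0.003, -0.001]
ft_force: [0.6, 0.3, 0.7]
width: 0.0551
```

Request:
apply_moves([
  {"translation":[0.033,0.033,0],"turn":[0,0,0],"hand":0},
  {"translation":[0.033,0.033,0],"turn":[0,0,0],"hand":0},
  {"translation":[0.033,0.033,0],"turn":[0,0,0],"hand":0},
  {"translation":[0.016,0.016,0],"turn":[0,0,0],"hand":0},
  {"translation":[0,0,0],"turn":[0,0,0],"hand":0},
])

```text
time: 1.1
ee_pos: [0.5359, -0.2665, 0.2317]
eef_rot: [0.979, 0.204, -0.003, -0.003]
ft_force: [-0.4, -0.7, 0.5]
width: 0.015
```

Run:
```python
from h import *
s=readout.read_state();c=calibration('wrist');im=camera('wrist');cv2.imwrite('pics/w1.png',im[:,:,::-1])
print(s['ee_pos'],s['eef_rot'],s['ft_force'],s['width'])
for n,p in(('y',[.5387,-.2695,.114]),('r',[.5291,-.129,.114])): print(n,proj(c,p))
```

```text
[ 0.53587168 -0.26648993  0.23167031] [ 0.97894962  0.20405411 -0.00270728 -0.00349814] [-0.42484824 -0.6572097   0.47378589] 0.015048778069443337
y [328.63573923 200.26940073]
r [151.23745913 139.17152671]
```

View pics/w1.png

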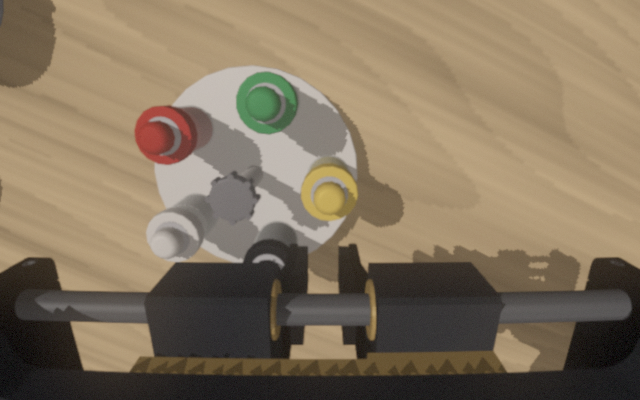

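Wrist view: the yellow button top is near (330,198) and red near (153,137), both within 2 px of my predictions. The fingers are almost shut.

Run:
```python
from h import *
c=calibration('wrist')
for n,u in(('y',(330,198)),('r',(153,137))): print(n,onz(c,u,.114).round(4))
im=cv2.imread('pics/w1.png')[170:230,295:365];cv2.imwrite('pics/w1c.png',cv2.resize(im,None,fx=8,fy=8,interpolation=2))
```

```text
y [ 0.5397 -0.2712  0.114 ]
r [ 0.5303 -0.1313  0.114 ]
```

Request:
apply_moves([
  {"translation":[0.001,-0.002,-0.03],"turn":[0,0,0],"hand":0},
  {"translation":[0.001,-0.001,-0.03],"turn":[0,0,0],"hand":0},
  {"translation":[0,0,0],"turn":[0,0,0],"hand":0},
  {"translation":[0,0,0],"turn":[0,0,0],"hand":0},
])

```text
time: 1.55
ee_pos: [0.5335, -0.2765, 0.171]
eef_rot: [0.98, 0.2, -0.004, -0.002]
ft_force: [-0.1, 0.1, 0.8]
width: 0.0003
```

Request:
apply_moves([
  {"translation":[0.0055,0.006,-0.015],"turn":[0,0,0],"hand":0},
  {"translation":[0,0,-0.01],"turn":[0,0,0],"hand":0},
])

```text
time: 1.75
ee_pos: [0.54, -0.272, 0.1481]
eef_rot: [0.98, 0.199, -0.002, -0.0]
ft_force: [-0.4, -0.6, -1.2]
width: 0.0006
```

Run:
```python
from h import *
for i in range(4):
  s=readout.read_state();print(s['time'],s['ee_pos'].round(4),s['eef_rot'].round(4),s['ft_force'].round(2),s['joint_vel'].round(3)); camera('scene')
```

```text
1.75 [ 0.54   -0.272   0.1481] [ 9.800e-01  1.991e-01 -2.000e-03 -4.000e-04] [-0.38 -0.58 -1.18] [ 0.014  0.064  0.027  0.086  0.039 -0.179 -0.011]
1.8 [ 0.5391 -0.2726  0.1467] [ 9.800e-01  1.988e-01 -2.800e-03 -6.000e-04] [-0.38 -1.22 -1.86] [ 0.006 -0.003  0.008 -0.006 -0.003  0.038  0.011]
1.85 [ 0.5388 -0.2728  0.1473] [ 9.800e-01  1.987e-01 -3.100e-03 -7.000e-04] [-0.62 -0.15  0.44] [ 0.001 -0.012 -0.    -0.017 -0.004  0.024  0.005]
1.9 [ 0.5391 -0.2729  0.148 ] [ 9.801e-01  1.987e-01 -2.800e-03 -5.000e-04] [-0.63 -0.95  0.49] [ 0.001 -0.013 -0.002 -0.013 -0.004  0.01   0.001]
```

Request:
apply_moves([
  {"translation":[0,0.002,-0.007],"turn":[0,0,0],"hand":0},
  {"translation":[0,0,-0.006],"turn":[0,0,0],"hand":0},
  {"translation":[0,0,0],"turn":[0,0,0],"hand":0},
])

```text
time: 2.25
ee_pos: [0.5399, -0.2711, 0.1357]
eef_rot: [0.98, 0.199, -0.002, 0.0]
ft_force: [-0.7, -0.4, 0.6]
width: 0.0006
```

Run:
```python
from h import *
s=readout.read_state();c=calibration('wrist');im=camera('wrist');cv2.imwrite('pics/w2.png',im[:,:,::-1])
print(s['ee_pos'],s['ft_force'])
print(proj(c,[.539,-.2705,.114]),proj(c,s['ee_pos']-[0,0,.014]))
```

```text
[ 0.53986391 -0.27105677  0.13568911] [-0.66023203 -0.36521968  0.64909219]
[320.77229973 257.29385303] [322.40773195 263.01898497]
```

View pics/w2.png

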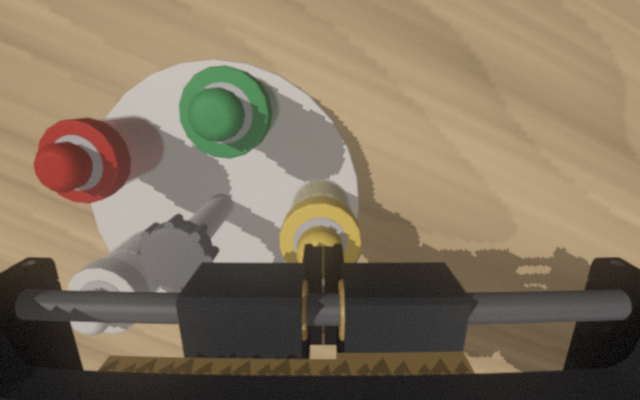

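Wrist view 2: the closed fingertips at (322,263) sit over the yellow button, which is centred at about (319,250). I'll press in small steps.

Request:
apply_moves([
  {"translation":[0,0,-0.005],"turn":[0,0,0],"hand":0},
  {"translation":[0,0,-0.005],"turn":[0,0,0],"hand":0},
])

```text
time: 2.5
ee_pos: [0.5405, -0.2712, 0.1264]
eef_rot: [0.98, 0.199, -0.001, 0.001]
ft_force: [-1.8, 0.8, 2.6]
width: 0.0004
```

Request:
apply_moves([
  {"translation":[0,0,-0.003],"turn":[0,0,0],"hand":0},
  {"translation":[0,0,-0.003],"turn":[0,0,0],"hand":0},
])

```text
time: 2.7
ee_pos: [0.5405, -0.2712, 0.1198]
eef_rot: [0.98, 0.199, -0.001, 0.001]
ft_force: [-0.7, 0.4, 2.1]
width: 0.0004
```

Request:
apply_moves([
  {"translation":[0,0,0.01],"turn":[0,0,0],"hand":0},
  {"translation":[0,0,0.03],"turn":[0,0,0],"hand":0},
  {"translation":[0,0,0.03],"turn":[0,0,0],"hand":0},
  {"translation":[-0.002,0.035,0.01],"turn":[0,0,0],"hand":0},
  {"translation":[-0.002,0.035,0],"turn":[0,0,0],"hand":0},
])

```text
time: 3.2
ee_pos: [0.5347, -0.2046, 0.2037]
eef_rot: [0.981, 0.195, -0.002, 0.001]
ft_force: [1.0, 0.8, 0.0]
width: 0.0004
```

Request:
apply_moves([
  {"translation":[-0.002,0.035,0],"turn":[0,0,0],"hand":0},
  {"translation":[-0.003,0.03,0],"turn":[0,0,0],"hand":0},
  {"translation":[0,0,0],"turn":[0,0,0],"hand":0},
])

```text
time: 3.5
ee_pos: [0.5304, -0.1325, 0.2077]
eef_rot: [0.98, 0.197, 0.001, 0.002]
ft_force: [0.8, 0.8, 0.2]
width: 0.0003
```

Run:
```python
from h import *
s=readout.read_state();c=calibration('wrist');im=camera('wrist')
print(s['ee_pos'],s['eef_rot'],s['ft_force'])
for n,p in(('y',[.539,-.2705,.107]),('r',[.5297,-.130,.114])): print(n,proj(c,p))
sc=camera('scene')[110:230,170:330]
cv2.imwrite('pics/w3.png',np.vstack([im,cv2.resize(sc,(640,480),interpolation=2)])[:,:,::-1][:860]) 
a=cv2.resize(im,(480,300));b=cv2.resize(sc,(400,300),interpolation=2)
cv2.imwrite('pics/w3.png',np.vstack([a,cv2.copyMakeBorder(b,0,0,0,80,0)])[:,:,::-1])
```

```text
[ 0.53043595 -0.13253031  0.20769321] [9.80329396e-01 1.97361622e-01 6.09573554e-04 1.51469900e-03] [0.77825853 0.81381686 0.24166838]
y [489.70003585 264.84593073]
r [318.28865676 212.06764896]
```

View pics/w3.png

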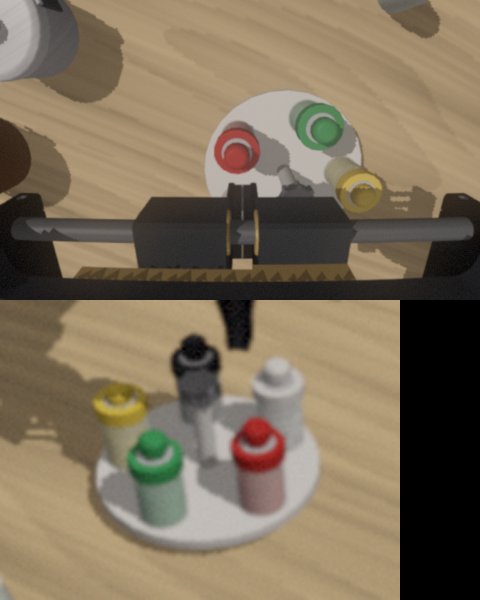

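The yellow button has clearly sunk, and the other four are still up. In the wrist frame red sits near (315,209) at full scale.

Run:
```python
from h import *
c=calibration('wrist')
print(onz(c,(315.3,209.5),.114),readout.read_state()['ee_pos'])
it=camera('top');T=calibration('top')
for n,a in(('yellow',(432,220)),('red',(377,223)),('green',(403,202))):print(n,blob(it,n,a,r=14)[0])
```

```text
[ 0.53065751 -0.13181316  0.114     ] [ 0.53035037 -0.13687732  0.2073709 ]Traceback (most recent call last):
  File "<stdin>", line 5, in <module>
  File "h.py", line 26, in blob
    i=1+s[1:,4].argmax();return c[i],s[i]
        ~~~~~~~~~~~~~~^^
ValueError: attempt to get argmax of an empty sequence
```

Request:
apply_moves([
  {"translation":[0,0.006,-0.025],"turn":[0,0,0],"hand":0},
  {"translation":[0,0,-0.025],"turn":[0,0,0],"hand":0},
  {"translation":[0,0,-0.012],"turn":[0,0,0],"hand":0},
  {"translation":[0,0,0],"turn":[0,0,0],"hand":0},
  {"translation":[0,0,0],"turn":[0,0,0],"hand":0},
])

```text
time: 4.15
ee_pos: [0.5306, -0.1391, 0.1446]
eef_rot: [0.982, 0.19, 0.001, 0.003]
ft_force: [-0.0, 0.5, 0.5]
width: 0.0002
```

Request:
apply_moves([
  {"translation":[0,0.008,-0.005],"turn":[0,0,0],"hand":0},
  {"translation":[0,0,-0.003],"turn":[0,0,0],"hand":0},
])

```text
time: 4.35
ee_pos: [0.5316, -0.1313, 0.1381]
eef_rot: [0.982, 0.189, 0.002, 0.004]
ft_force: [0.2, 0.7, 0.0]
width: 0.0008
```

Run:
```python
from h import *
camera('scene');s=readout.read_state();c=calibration('wrist');im=camera('wrist');cv2.imwrite('pics/w4.png',im[:,:,::-1])
print(s['ee_pos'],s['ft_force'],s['joint_vel'].round(3))
print(proj(c,[.530,-.131,.114]))
```

```text
[ 0.53147019 -0.1320354   0.13781352] [-1.09660088 -0.51449555 -0.39298324] [ 0.006 -0.001  0.011 -0.003  0.001  0.01   0.011]
[319.09216261 256.40817462]
```

View pics/w4.png

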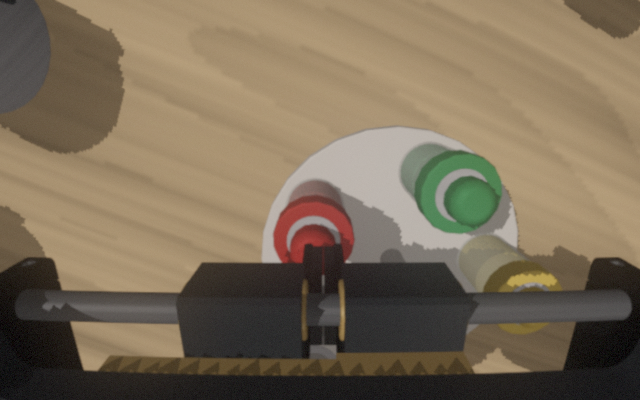

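Wrist view 4: red is centred at about (313,249), while the fingertips are at 322. That puts the fingers about 4 mm off, so I'll correct towards +y.

Request:
apply_moves([
  {"translation":[-0.0025,0.0035,-0.002],"turn":[0,0,0],"hand":0},
  {"translation":[0,0.0005,-0.002],"turn":[0,0,0],"hand":0},
])

```text
time: 4.65
ee_pos: [0.529, -0.1282, 0.1344]
eef_rot: [0.982, 0.189, 0.002, 0.004]
ft_force: [-0.3, -0.3, 0.8]
width: 0.0006
```

Request:
apply_moves([
  {"translation":[0,0,-0.003],"turn":[0,0,0],"hand":0},
  {"translation":[0,0,-0.003],"turn":[0,0,0],"hand":0},
])

```text
time: 4.85
ee_pos: [0.5291, -0.128, 0.1283]
eef_rot: [0.982, 0.189, 0.002, 0.005]
ft_force: [-0.5, -0.3, -0.3]
width: 0.0005
```

Request:
apply_moves([
  {"translation":[0,0,-0.003],"turn":[0,0,0],"hand":0},
  {"translation":[0,0,-0.003],"turn":[0,0,0],"hand":0},
  {"translation":[0,0,-0.003],"turn":[0,0,0],"hand":0},
])

```text
time: 5.15
ee_pos: [0.5292, -0.1281, 0.1187]
eef_rot: [0.982, 0.189, 0.002, 0.005]
ft_force: [-0.6, 0.6, 2.6]
width: 0.0
```

Request:
apply_moves([
  {"translation":[0,0,0.01],"turn":[0,0,0],"hand":0},
  {"translation":[0,0,0.03],"turn":[0,0,0],"hand":0},
  {"translation":[0,0,0.03],"turn":[0,0,0],"hand":0},
  {"translation":[0.004,0.04,0.01],"turn":[0,0,0],"hand":0},
  {"translation":[0.004,0.045,0],"turn":[0,0,0],"hand":0},
])

```text
time: 5.65
ee_pos: [0.5359, -0.0481, 0.2029]
eef_rot: [0.983, 0.183, 0.001, 0.005]
ft_force: [0.6, 1.1, -0.7]
width: 0.0005
```

Request:
apply_moves([
  {"translation":[0.004,0.045,0],"turn":[0,0,0],"hand":0},
  {"translation":[0.004,0.045,0],"turn":[0,0,0],"hand":0},
  {"translation":[0.004,0.045,0],"turn":[0,0,0],"hand":0},
  {"translation":[0.003,0.04,0],"turn":[0,0,0],"hand":0},
  {"translation":[0,0,0],"turn":[0,0,0],"hand":0},
])

```text
time: 6.15
ee_pos: [0.5509, 0.1396, 0.2087]
eef_rot: [0.983, 0.185, 0.005, 0.004]
ft_force: [-0.3, -0.2, -0.7]
width: -0.0
```

Run:
```python
from h import *
camera('scene');s=readout.read_state();c=calibration('wrist');im=camera('wrist')
print(s['ee_pos'],s['eef_rot'],s['ft_force'])
q=proj(c,[.5522,.153,.1]);print(q)
b,st=blob(im,'blue',tuple(int(v) for v in q));print(b,st,onz(c,b,.096))
sc=camera('scene')[110:230,170:330]
a=cv2.resize(im,(480,300));d=cv2.resize(sc,(400,300),interpolation=2)
cv2.imwrite('pics/w5.png',np.vstack([a,cv2.copyMakeBorder(d,0,0,0,80,0)])[:,:,::-1])
```

```text
[0.55130618 0.13664167 0.20864072] [0.98290207 0.18399221 0.00486089 0.00517328] [-0.41331691  0.82484879  0.82471704]
[300.5076025  198.52187285]
[290.66666667 201.66666667] [290 201   2   2   3] [0.54608265 0.15888057 0.096     ]
```

View pics/w5.png

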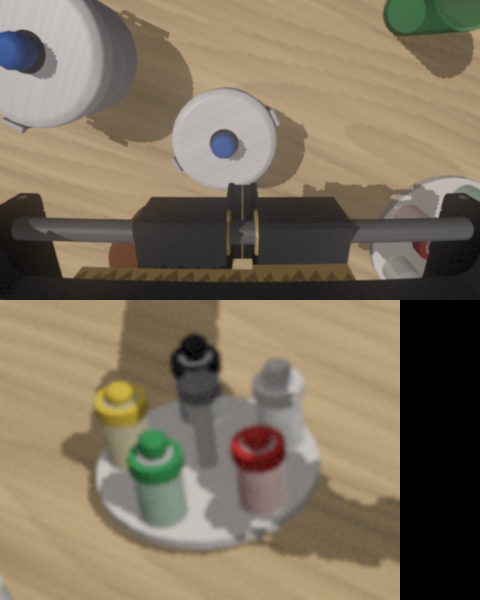

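Wrist view 5: the small tiffin's blue button is at about (298,192) full scale. In the scene crop red is sunk, but I can't tell whether yellow has stayed down, so I'll compare the frames side by side.

Run:
```python
from h import *
a=cv2.imread('pics/scene0.png')[:,:,::-1].copy();n=camera('scene')
w3=cv2.resize(cv2.imread('pics/w3.png')[300:,:400,::-1],(160,120),interpolation=3)
c=lambda im:im[130:205,200:300]
o=[c(a),w3[20:95,30:130],c(n)]
cv2.imwrite('pics/cmp.png',np.vstack([cv2.resize(x,(400,300),interpolation=2)[:200] for x in o])[:,:,::-1])
for x in o:
  print([blob(np.ascontiguousarray(x),k,p,smin=140,r=15)[1] for k,p in(('yellow',(18,20)),('red',(73,37)))])
c=calibration('wrist');print(onz(c,(298,192),.1))
```

```text
[array([  8,  10,  21,  21, 259], dtype=int32), array([ 63,  27,  21,  22, 251], dtype=int32)]
[array([  7,  13,  22,  17, 240], dtype=int32), array([ 63,  27,  20,  22, 243], dtype=int32)]
[array([  8,  13,  21,  18, 249], dtype=int32), array([ 63,  31,  20,  17, 235], dtype=int32)]
[0.55722133 0.15086725 0.1       ]
```

View pics/cmp.png

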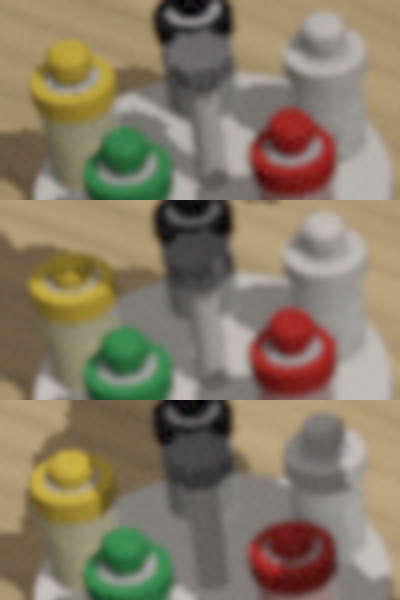

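Yellow stayed down (the top of its blob is 3 px lower) and red is down too (4 px). The carousel hasn't turned. Next is blue, at about (0.554, 0.152).

Request:
apply_moves([
  {"translation":[0.003,0.015,-0.025],"turn":[0,0,0],"hand":0},
  {"translation":[0,0,-0.025],"turn":[0,0,0],"hand":0},
  {"translation":[0,0,-0.02],"turn":[0,0,0],"hand":0},
  {"translation":[0,0,-0.005],"turn":[0,0,0],"hand":0},
])

```text
time: 6.75
ee_pos: [0.5574, 0.1388, 0.1327]
eef_rot: [0.985, 0.175, 0.006, 0.008]
ft_force: [0.1, 1.0, -0.0]
width: 0.0003
```

Request:
apply_moves([
  {"translation":[-0.003,0.013,-0.004],"turn":[0,0,0],"hand":0},
  {"translation":[0,0,-0.003],"turn":[0,0,0],"hand":0},
])

```text
time: 6.95
ee_pos: [0.5548, 0.1507, 0.1262]
eef_rot: [0.985, 0.173, 0.006, 0.008]
ft_force: [-0.1, 0.0, 0.8]
width: 0.0005
```

Run:
```python
from h import *
camera('scene');s=readout.read_state();c=calibration('wrist');im=camera('wrist');cv2.imwrite('pics/w6.png',im[150:300,220:420,::-1].repeat(3,0).repeat(3,1))
print(s['ee_pos'],s['ft_force'],s['joint_vel'].round(3))
print(proj(c,[.554,.152,.1]),proj(c,s['ee_pos']-[0,0,.014]))
```

```text
[0.55520659 0.14918194 0.125835  ] [-0.74998663 -0.88378381 -0.59650415] [ 0.01  -0.006  0.015 -0.006  0.002  0.009  0.015]
[315.58452642 253.73904143] [321.76842011 263.30065402]
```

View pics/w6.png

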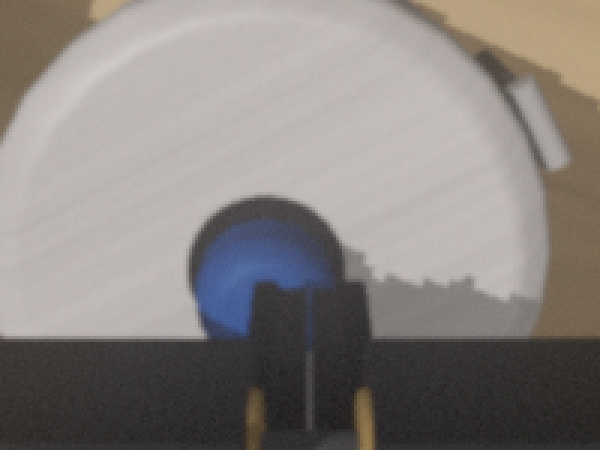

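Wrist view 6: blue is centred at about (311,247) and the fingertips at 322, so I need roughly +5.5 mm in y.

Request:
apply_moves([
  {"translation":[0,0.0055,-0.001],"turn":[0,0,0],"hand":0},
  {"translation":[0,0.0005,-0.002],"turn":[0,0,0],"hand":0},
])

```text
time: 7.25
ee_pos: [0.5564, 0.1551, 0.1246]
eef_rot: [0.985, 0.172, 0.007, 0.009]
ft_force: [-0.1, 0.5, 0.1]
width: 0.0007
```

Request:
apply_moves([
  {"translation":[0,0,-0.003],"turn":[0,0,0],"hand":0},
  {"translation":[0,0,-0.003],"turn":[0,0,0],"hand":0},
])

```text
time: 7.45
ee_pos: [0.5568, 0.1554, 0.1189]
eef_rot: [0.985, 0.172, 0.008, 0.009]
ft_force: [-0.1, 0.9, 0.5]
width: 0.0002
```

Contact is expected at TCP z ≈ 0.114, and I'm aiming for about 0.105.

Request:
apply_moves([
  {"translation":[-0.001,0,-0.003],"turn":[0,0,0],"hand":0},
  {"translation":[0,0,-0.003],"turn":[0,0,0],"hand":0},
  {"translation":[0,0,-0.003],"turn":[0,0,0],"hand":0},
  {"translation":[0,0,-0.003],"turn":[0,0,0],"hand":0},
])

```text
time: 7.85
ee_pos: [0.5558, 0.1554, 0.1061]
eef_rot: [0.985, 0.172, 0.008, 0.009]
ft_force: [-0.9, 0.0, 2.3]
width: 0.0004
```

Request:
apply_moves([
  {"translation":[0,0,0.01],"turn":[0,0,0],"hand":0},
  {"translation":[0,0,0.03],"turn":[0,0,0],"hand":0},
  {"translation":[0,0,0.04],"turn":[0,0,0],"hand":0},
  {"translation":[0,-0.03,0.04],"turn":[0,0,0],"hand":0},
  {"translation":[-0.01,-0.045,0.02],"turn":[0,0,0],"hand":0},
])

```text
time: 8.35
ee_pos: [0.5422, 0.0846, 0.2488]
eef_rot: [0.984, 0.177, 0.005, 0.007]
ft_force: [1.1, -1.2, 0.1]
width: 0.0005
```

Request:
apply_moves([
  {"translation":[-0.02,-0.04,0.01],"turn":[0,0,0],"hand":0},
  {"translation":[-0.02,-0.03,0],"turn":[0,0,0],"hand":0},
  {"translation":[-0.01,0,0],"turn":[0,0,0],"hand":0},
  {"translation":[0,0,0],"turn":[0,0,0],"hand":0},
])

```text
time: 8.75
ee_pos: [0.4915, 0.0066, 0.2664]
eef_rot: [0.985, 0.173, 0.01, 0.009]
ft_force: [-0.3, -0.1, -0.4]
width: 0.0004
```

Run:
```python
from h import *
a=cv2.imread('pics/scene0.png')[:,:,::-1];n=camera('scene')
g=lambda x:np.hstack([cv2.resize(x[130:205,200:300],(400,300),interpolation=2),cv2.resize(x[195:270,340:440],(400,300),interpolation=2)])
cv2.imwrite('pics/fin.png',np.vstack([g(a),g(n)])[:,:,::-1])
s=readout.read_state();print(s['time'],s['ee_pos'],s['ft_force'],s['joint_vel'].round(2))
```

```text
8.8 [0.49206005 0.0065165  0.26631349] [-0.09475394 -0.71739985 -0.26361515] [-0.02  0.03 -0.01 -0.02  0.01 -0.01 -0.01]
```

View pics/fin.png

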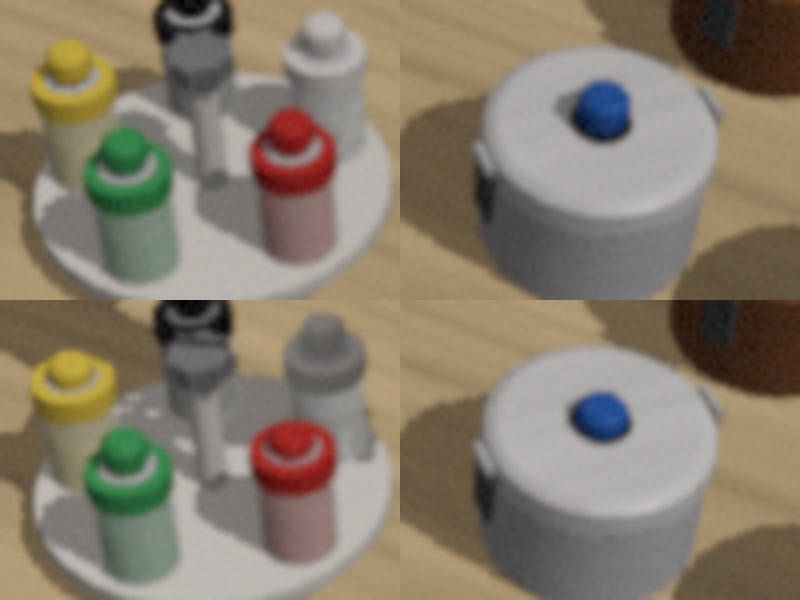

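The final view against the start shows yellow, red and blue all sunk. Green and white are still up, and the tray and tiffin haven't moved. I'm handing the job in.

```bash
python3 -c "
from bench import order;print(order.close_job())"
```

```text
the job is handed in; nothing more can be done
None
```

I tapped the yellow, then the red, then the small steel tiffin's blue button with the closed fingertips, and handed the job in at about 8.8 s. The readings taken during the taps stayed at about 2–3 N. From the fingertip heights, each button went down about 7–8 mm.

- **Final check:** comparing the last scene picture with the first, all three buttons are sunk. Green and white are still up, and neither the carousel nor the tiffin shows any movement. The hand is clear at z ≈ 0.27 m with no contact force.
- **Less certain:** only part of the black pot is in the last crop; the hand never went down near it. I did not view the tumbler, bowl and shaker again, but the hand never went near them.
- **Disagreements:** the wrist and top camera positions for the buttons differed by about 2–6 mm. I corrected this with a close wrist look before the red and blue taps. One colour check in the top view failed, probably because the hand was blocking it.

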